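# Set the dimmer and hold the pull-up worktop light at full height

## Task

Get the worktop light ready for a look into the dishes: first swing its red dimmer lever until it lines up with the green setting tab and let go of it. Then take the black grip of the lamp head so that the orange button in its side is squeezed right in, pull the head up past the first stop to the second stop (mast fully out), and finish while still holding it up there, because the mast sinks back when let go. Leave the green tab and the other things on the worktop alone.

Things in the scene. Friction and masses are not known exactly. Their poses are not given: they have to be found in the camera images.
- light: the pull-up light's base, fixed to the worktop: a grey slab 110 (x) x 260 (y) x 25 mm high; origin at the centre of its underside, z up, -x is its front. The mast stands at y = +75 mm, the dimmer lever at y = -80 mm (its own frame). It is put down at different places and turned by up to 20 degrees.
- head_grip (a point): centre of the black grip block on top of the lamp shade (axes as the base's); block 40 mm (x) x 52 mm (y), 29 mm above and below this point; below it the round white shade, 104 mm across. 114 mm above the worktop when the mast is in. Close the fingers along x, one on the button, one on the back face: 46 mm wide with the button out, 40 mm with it in
- button_face (a point): centre of the outer face of the orange squeeze button on the -x (front) face of the grip block; 28 mm wide (y), 32 mm high, at the height of head_grip. It stands 6 mm proud
- squeeze_button (a joint): 0 = out, 0.006 = fully in (m); springs out again, needs 1.5 to 6 N. Until it is at least about 0.005 in, the mast is latched down; it must be pressed in while the head starts to rise
- head (a joint): inner mast section with the head: 0 = in, 0.070 m = out (the first stop). Draws out first; lifting it takes about 4 N. It sinks back when let go
- mast (a joint): outer mast section: 0 = in, 0.070 m = out (the second stop). Follows when the head has reached the first stop; lifting both takes about 8 N. The head rises 140 mm straight up in all
- dimmer (a joint): angle of the red dimmer lever: 0 = upright, + = leaning to the base's +x (away from its front), -0.85 to 0.85 rad; stays where it is left, about 1.3 N at the grip moves it; starts leaning to the front
- lever_grip (a point): centre of the red cross grip on the dimmer lever's end, 80 mm from the hinge: a round bar 20 mm across and 26 mm long (y) that turns freely on the lever about y, so that it can be pinched by its flat ends from straight above while the lever swings; steel stem 10 mm; point z axis points out along the lever, y axis is the hinge axis
- lever_hinge (a point): point on the lever's hinge axis (which runs along the base's y), 42 mm above the worktop, in the lever's plane
- tab (a joint): angle of the green setting tab, same zero and sense as the dimmer lever: the angle the lever is to be set to. Leave it as it is
- tab_tip (a point): outer end of the green setting tab (6 x 10 x 10 mm) on the black drum beside the lever (toward the mast), 36 mm from the hinge axis; point z axis points from the hinge axis out along the tab
- lemon: yellow lemon, 78 x 55 x 56 mm, bystander; origin at its underside
- glass: small clear glass, 49 mm across, 62 mm high, bystander; origin at the centre of its underside
- tin: plain tin, 66 mm across, 67 mm high, bystander; origin at the centre of its underside

How it is judged:
On the way, in this order (a step that is already met when the one before it is completed fails the run):
1. the dimmer lever points at the green tab and has been let go, the mast still in (angle between the z axis of lever_grip and the z axis of tab_tip, either way round below 0.12 rad and contact force between the fingers and dimmer below 0.1 N and value of joint each of head, mast below 0.008 m), for 0.3 s.
2. the button is squeezed in while the mast is still in (value of joint squeeze_button above 0.0045 m and value of joint each of head, mast below 0.008 m), for 0.05 s.
At the end, for the whole second after the job is handed in: both mast sections are out to within 5 mm of their stops and still, the fingers hold the lamp head (more than 3 N), and the lever still points at the green tab within 0.12 rad (7 degrees) (value of joint each of head, mast above 0.065 m and linear speed of head below 0.02 m/s and contact force between the fingers and head above 3 N and angle between the z axis of lever_grip and the z axis of tab_tip, either way round below 0.12 rad); the arm keeps its last pose, push and grip.
It fails at once if the green setting tab is shifted by more than 3 mm (distance of tab_tip from where it was at the start of the episode above 0.003 m).
It fails at once if a bystander is shoved by more than 30 mm (distance of any of lemon, glass, tin from where it was at the start of the episode above 0.03 m).
It also fails if it takes over 48 s, if anything falls off the work surface, if the arm or the gripper's body presses on something with over 40 N, if the wrist force passes 120 N, or if a joint passes its speed limit or range.

## Robot

A 7-joint arm with a two-finger parallel gripper is mounted at the origin on a cart in front of the work surface, level with it; the furniture and walls round the work are solid. World frame = base frame: x ahead of the robot, y to its left, z up, the work surface at z = 0. Lengths are in m, angles in rad, forces in N, time in s.
With the tool pointing down it reaches from about 0.4 to 0.75 m from the base axis. Payload 19.5 kg.
Tool frame: the origin (TCP) lies at the centre of the arm's flange, where the gripper is bolted on; the fingertips stand 173 mm ahead of it and the grasp point (between the pads) lies 155 mm ahead of it; z points along the fingers, y is the line along which they close (so a half turn about z gives the same grasp; the last joint's range is limited). The gripper opens to 85 mm and grips with 20 to 120 N. Pads are 22 mm wide; open, the fingers measure 114 mm over their backs; the gripper's body (76 mm by 85 mm) begins 54 mm behind the grasp point. The pads swing forward as they close: fully open they stand 13 mm farther back than shut.
Start: joints at [1.099, 0.707, -0.028, 1.485, 0.022, 0.951, -0.075], TCP at [0.24, -0.523, 0.405] pointing down, gripper open.
Joint ranges: [-2.71, 2.71], [-0.32, 2.16], [-1.57, 1.52], [0, 2.45], [-1.46, 4.6], [0, 2.02], [-2.83, 2.83]. Speed limits (rad/s): [1.89, 1.89, 2.57, 2.57, 3.01, 3.01, 3.01].

## Interface

Orientations are given as a unit quaternion [w, x, y, z].
In Python, from station import env gives the robot as it stands.
- The arm moves only by the shell command python3 -m inch 'ROWS'. ROWS is JSON, a list of rows, each a list of 5 numbers: the shift along the tool's x, y, z in units of 25 mm (1.0 is 25 mm), then the turn about the tool's z in units of 5 degrees (1.0 is 5 degrees), then the finger opening in mm, from 0 to 85.4. In form: [[x, y, z, turn, gripper], ...]. A call has 1 to 20 rows; each row is the pose to reach, as a shift and turn from the pose commanded when the call began, along the tool's axes at that moment; what a row does not reach only later rows make up. A row lasts 1/12 s, in which the tool goes at most 41.7 mm and 7.16 degrees, less where a joint would pass 70% of its speed; a pose out of reach is approached as far as the arm can. A call with a gripper value outside its range is refused whole. The fingers move at their own pace and stop on an object; the grip force is fixed at half the most. Time passes only in rows, so rows that repeat a pose let the fingers close. It gives the time, the measured TCP pose, the force, the opening and the grip force at its end, in the units of the state.
- env.read_state(): the state, without advancing time (a new reading comes with each control period).
- env.camera(name): name is "side" or "top" or "wrist"; returns a dict with "frame" (420x560x3 uint8, blue, green, red), "intrinsics" (3x3 intrinsics, pixels), "world_to_cam" (4x4, takes a point from world to camera coordinates); the wrist camera has in their place "hand_eye" (4x4, takes a point from camera to tool coordinates, whose origin is the TCP and whose axes are the flange's). Camera axes: x right, y up, looking along -z (the intrinsics and any distortion apply to the point x, -y, -z); pixel columns grow to the right and rows downward; lengths in m; the calibration is good to about 2 mm. A picture is of the moment at which its call begins: read the wrist's pose just before it. There is no depth.
- env.job_done(): hands the job in; it is judged then, once.
Trained networks look in a picture, given as the dict that the camera call returned (one of the last four; its "shot" number tells which), for a name from the list of things; names that differ only in an ending like _2 or _b are one class to them, and where a whole thing is asked for, a point or a joint stands for the part that bears it (a point fixed in the world has none). Each returns a list of dicts, best first, with "p" (0 to 1); they miss things now and then, are a little off and sometimes report something else, mostly with a low value. They report only what shows in the picture. A call takes as long as a camera call.
- env.look_for(label, picture): "at" ([column, row] in pixels, amid what is visible of it).
- env.outline_of(label, picture): "pixels" (420x560 bool, what is visible of it) and "at" ([column, row] in pixels, amid what is visible of it).
- env.landmark_of(label, picture): "at" ([column, row] in pixels: a listed point, or the origin of a listed thing).
The state is a dict: "time_s": time; "joints": joint angles; "qd": joint speeds; "joint_torque": joint torques, N m; "eef_pos": TCP position; "eef_rot": TCP orientation; "ft_force": force on the tool from outside, world axes, zero at the start; "wrist_torque": the same for the moment, N m; "opening": finger opening in m; "grip_force": force on a finger pad.
Only numpy, scipy, OpenCV 4.12 (cv2) and the standard library are available. Lean on these libraries where they do the work, as an engineer would, in place of code of your own. Each camera call takes 0.05 s, during which the arm holds its last target. There are 200 camera calls.

## Working session

There is one attempt and no reset: what is moved stays moved. The work goes in short steps, Python scripts to look and compute and a shell command to move; the robot and the scene stay as the last step left them, time stands still between calls to the robot, and variables do not carry over. Pictures are saved under pics/ and viewed, at most 10 in all, crops included, and the job is handed in when it is done.

```bash
mkdir -p pics; ls; cat > h.py <<'E'
import numpy as np, cv2
from scipy.spatial.transform import Rotation as R
from station import env
def T_tool(s):
    T=np.eye(4); q=s["eef_rot"]; T[:3,:3]=R.from_quat([q[1],q[2],q[3],q[0]]).as_matrix(); T[:3,3]=s["eef_pos"]; return T
def shot(name):
    s=env.read_state(); p=env.camera(name)
    p["c2w"]=T_tool(s)@np.array(p["hand_eye"]) if name=="wrist" else np.linalg.inv(np.array(p["world_to_cam"]))
    return p
def ray(p,px):
    K=np.array(p["intrinsics"]); d=np.linalg.inv(K)@[px[0],px[1],1]
    d=p["c2w"][:3,:3]@(d*[1,-1,-1]); return p["c2w"][:3,3],d/np.linalg.norm(d)
def at_z(p,px,z):
    o,d=ray(p,px); return o+d*(z-o[2])/d[2]
def tri(rays):
    A=sum(np.eye(3)-np.outer(d,d) for o,d in rays); b=sum((np.eye(3)-np.outer(d,d))@o for o,d in rays)
    x=np.linalg.solve(A,b); return x,[np.linalg.norm(np.cross(x-o,d)) for o,d in rays]
def proj(p,X):
    c=np.linalg.inv(p["c2w"])@[*X,1]; v=np.array(p["intrinsics"])@(c[:3]*[1,-1,-1]); return v[:2]/v[2]
E
python3 - <<'E'
from h import *
np.set_printoptions(precision=4,suppress=True)
s=env.read_state(); print(s["time_s"],s["opening"],T_tool(s))
P={n:shot(n) for n in("side","top","wrist")}
for n,p in P.items():
    cv2.imwrite(f"pics/{n}0.png",p["frame"]); print(n,p["c2w"][:3,3],[k for k in p])
L=["light","head_grip","button_face","lever_grip","lever_hinge","tab_tip","lemon","glass","tin"]
for l in L:
    rs=[];
    for n,p in P.items():
        r=env.landmark_of(l,p)
        if r: print(l,n,np.round(r[0]["at"],1),round(r[0]["p"],2),len(r)); 
        if r and r[0]["p"]>.4: rs.append(ray(p,r[0]["at"]))
    if len(rs)>1: print("   ->",*tri(rs))
E
python3 - <<'E'
import cv2,numpy as np
a=[cv2.imread(f"pics/{n}0.png") for n in("side","top")]
cv2.imwrite("pics/both0.png",cv2.resize(np.hstack(a),(800,300)))
E
```

```text
pics
0.0 0.085372601949348 [[ 0.909   0.4167 -0.0005  0.2396]
 [ 0.4167 -0.909   0.001  -0.5226]
 [-0.     -0.0011 -1.      0.4043]
 [ 0.      0.      0.      1.    ]]
side [0.1743 0.6877 0.628 ] ['frame', 'intrinsics', 'world_to_cam', 'shot', 'c2w']
top [ 0.4324 -0.1204  0.9945] ['frame', 'intrinsics', 'world_to_cam', 'shot', 'c2w']
wrist [ 0.3055 -0.4931  0.3729] ['frame', 'intrinsics', 'hand_eye', 'shot', 'c2w']
light side [274.6 238.3] 0.74 1
head_grip side [263.4 212.4] 0.71 2
head_grip top [256.2 209.8] 0.65 1
   -> [ 0.5438 -0.0487  0.1075] [np.float64(0.00028899708863157965), np.float64(0.00028899708863153173)]
button_face side [274.2 214. ] 0.61 1
button_face top [254.4 216.7] 0.46 1
   -> [ 0.5237 -0.0467  0.1111] [np.float64(0.004345067611286918), np.float64(0.0043450676112869804)]
lever_grip side [310.7 184.7] 0.74 1
lever_grip top [322.9 224. ] 0.45 1
   -> [ 0.5056 -0.1967  0.1077] [np.float64(0.0055966979393260495), np.float64(0.005596697939325979)]
lever_hinge side [286.4 202. ] 0.74 1
lever_hinge top [320.1 210.3] 0.73 2
   -> [ 0.5518 -0.1924  0.0514] [np.float64(0.003995786505079314), np.float64(0.003995786505079255)]
lemon side [276.9 332.9] 0.77 1
lemon top [183.7 264.4] 0.55 2
   -> [ 0.425   0.1384 -0.004 ] [np.float64(0.0008933014669428678), np.float64(0.0008933014669429899)]
glass side [279.3 185.4] 0.72 2
glass top [383.6 169.5] 0.86 1
   -> [ 0.6549 -0.3612 -0.0127] [np.float64(0.0031393514429866216), np.float64(0.003139351442986278)]
tin side [212.9 310.2] 0.86 1
tin top [183.1 213.4] 0.97 1
   -> [0.5514 0.1423 0.0017] [np.float64(0.0021510904541913916), np.float64(0.002151090454191567)]
```

View pics/both0.png

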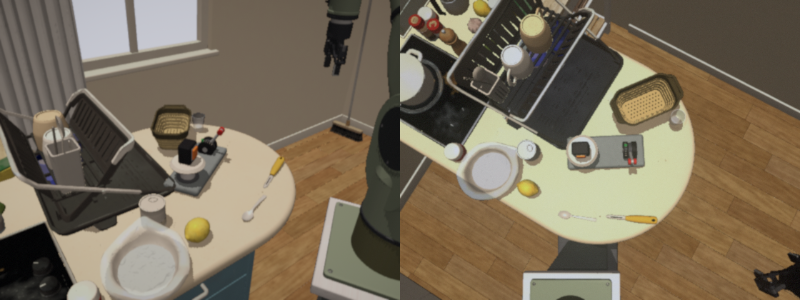

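```bash
python3 - <<'E'
import cv2,numpy as np
a=cv2.imread("pics/side0.png")[130:280,200:360]; b=cv2.imread("pics/top0.png")[150:300,200:360]
cv2.imwrite("pics/crop0.png",np.hstack([cv2.resize(i,(400,375),interpolation=cv2.INTER_CUBIC) for i in(a,b)]))
E
```

```text
(no output)
```

View pics/crop0.png

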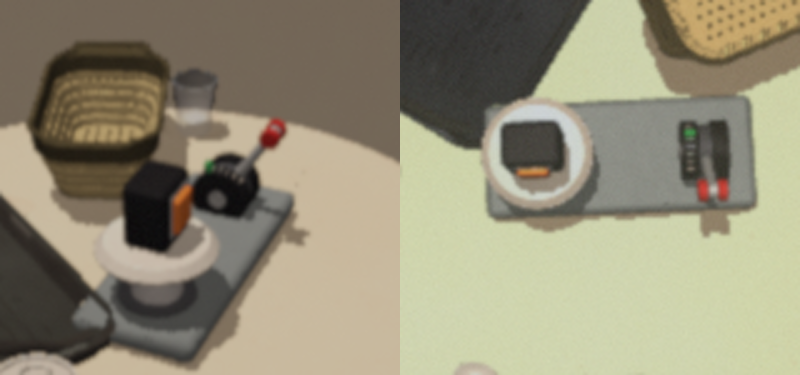

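The crops show the lamp head on the left, with its orange button to the front. In the top crop the red lever grip is at (713,190), leaning forward, and the green tab is at (690,133), leaning back. The base is turned only by about +2.4°. I'll bring the wrist camera over it next.

```bash
python3 -m inch '[[1.4,-1,0,0.4,85],[2.8,-2,0,0.9,85],[4.2,-3,0,1.3,85],[5.6,-3.9,0,1.8,85],[7,-4.9,0,2.2,85],[8.4,-5.8,0,2.6,85],[9.8,-6.8,0,3.1,85],[11.2,-7.7,0,3.5,85],[12.6,-8.7,0,4,85],[14.2,-9.8,0,4.4,85],[14.2,-9.8,0,4.4,85],[14.2,-9.8,0,4.4,85],[14.2,-9.8,0,4.4,85],[14.2,-9.8,0,4.4,85]]'
cat > m.py <<'E'
from h import *
import sys
np.set_printoptions(precision=4,suppress=True)
s=env.read_state(); print(s["time_s"],s["joints"],s["opening"]);print(T_tool(s))
P={n:shot(n) for n in("side","top","wrist")}
cv2.imwrite(f"pics/{sys.argv[1]}.png",P["wrist"]["frame"])
for l in ["head_grip","button_face","lever_grip","lever_hinge","tab_tip","light"]:
    rs=[]
    for n,p in P.items():
        r=env.landmark_of(l,p)
        if r: print(l,n,np.round(r[0]["at"],1),round(r[0]["p"],2))
        if r and r[0]["p"]>.4: rs.append(ray(p,r[0]["at"]))
    if len(rs)>1: print("   ->",*tri(rs))
E
python3 m.py w1
```

```text
time_s: 2.67
eef_pos: [0.4599, -0.1528, 0.4048]
eef_rot: [0.0, 1.0, 0.023, -0.0]
ft_force: [0.5, 0.1, -0.4]
opening: 0.0848
grip_force: 0.0
2.6667 [ 0.1589  0.5821  0.1654  1.8073 -0.1309  0.7628 -1.1335] 0.08479077191396833
[[ 0.999   0.045  -0.0002  0.4599]
 [ 0.045  -0.999  -0.0003 -0.1528]
 [-0.0002  0.0003 -1.      0.4048]
 [ 0.      0.      0.      1.    ]]
head_grip side [263.2 215.4] 0.71
head_grip top [256.5 207.4] 0.95
head_grip wrist [123.3  78.4] 0.89
   -> [ 0.5453 -0.0438  0.106 ] [np.float64(0.003956442625679361), np.float64(0.006678311121991606), np.float64(0.005954974190789748)]
button_face side [274.3 213.2] 0.68
button_face top [255.3 218.6] 0.4
button_face wrist [127.6 120.1] 0.92
   -> [ 0.5164 -0.0424  0.1166] [np.float64(0.00034911061557583696), np.float64(0.0003491106155758109)]
lever_grip side [309.2 187.1] 0.48
lever_grip wrist [335.4 143.4] 0.69
   -> [ 0.5038 -0.1971  0.1009] [np.float64(0.0006544610119552222), np.float64(0.0006544610119551121)]
lever_hinge side [286.9 203.1] 0.64
lever_hinge wrist [328.9  89.5] 0.71
   -> [ 0.5504 -0.1937  0.0487] [np.float64(0.004555823747545804), np.float64(0.004555823747545912)]
tab_tip wrist [128.9 119.6] 0.72
light side [277.2 238. ] 0.71
light top [181.1 263.1] 0.26
light wrist [242.5  89.1] 0.68
   -> [ 0.544  -0.1142  0.0022] [np.float64(0.0008680814553569523), np.float64(0.0008680814553567745)]
```

View pics/w1.png

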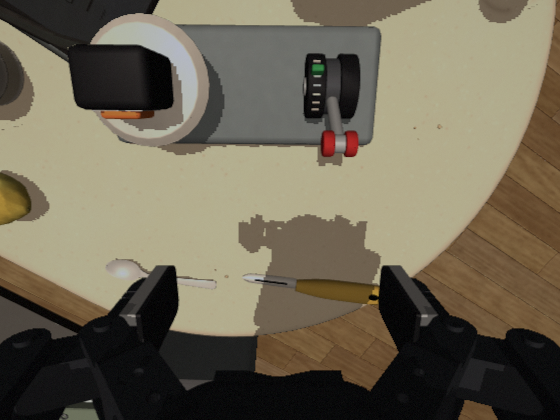

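The wrist view shows the red grip at (340,143), the green tab at (318,69), the slab edges parallel to the image and the orange button at (128,114). I'll fit a model of the base pose, lever angle and tab angle.

```bash
cat > fit.py <<'E'
from h import *
from scipy.optimize import least_squares
np.set_printoptions(precision=4,suppress=True)
P={n:shot(n) for n in("side","top","wrist")}
def blob(p,hues,box=None,smin=130,vmin=40):
    f=cv2.cvtColor(p["frame"],cv2.COLOR_BGR2HSV); m=np.zeros(f.shape[:2],np.uint8)
    for a,b in hues: m|=cv2.inRange(f,(a,smin,vmin),(b,255,255))
    x0,y0,x1,y1=box; k=np.zeros_like(m); k[y0:y1,x0:x1]=m[y0:y1,x0:x1]
    n,_,st,c=cv2.connectedComponentsWithStats(k)
    ys,xs=np.nonzero(k); return np.array([xs.mean(),ys.mean()]),len(xs),st[1:,:].tolist()
B={"side":(270,160,330,220),"top":(305,185,340,240),"wrist":(290,30,400,180)}
obs={}
for n,p in P.items():
    g=blob(p,[(45,80)],B[n],100); r=blob(p,[(0,6),(174,180)],B[n]); obs[n]=(g[0],r[0]); print(n,"green",g,"red",r)
K=[((380,26),( .055,-.13,.025)),((374,144),(-.055,-.13,.025))]
def w(b,q):
    c,s=np.cos(b[2]),np.sin(b[2]); return np.array([b[0]+c*q[0]-s*q[1],b[1]+s*q[0]+c*q[1],q[2]])
def res(v,full=False):
    out=[]; th,ph,ty=v[3:6]
    G=w(v,(.080*np.sin(th),-.08,.042+.080*np.cos(th))); Tt=w(v,(.033*np.sin(ph),ty,.042+.033*np.cos(ph)))
    for n,p in P.items():
        k=1 if n=="wrist" else 1.5
        out+=list(k*(proj(p,Tt)-obs[n][0])); out+=list(k*(proj(p,G)-obs[n][1]))
    for px,q in K: out+=list(.7*(proj(P["wrist"],w(v,q))-px))
    return np.array(out)
r=least_squares(res,[.555,-.115,.04,-.7,.5,-.065],loss="soft_l1"); v=r.x
print("pose",v[:2],"yaw deg",np.degrees(v[2]),"theta",v[3],"tab",v[4],"ty",v[5]);print(res(v).reshape(-1,2))
print("grip",w(v,(.08*np.sin(v[3]),-.08,.042+.08*np.cos(v[3]))),"target",w(v,(.08*np.sin(v[4]),-.08,.042+.08*np.cos(v[4]))),"hinge",w(v,(0,-.08,.042)),"head",w(v,(0,.075,.114)))
for n in P:
    for l in("light","squeeze_button"):
        pass
    print(n,"head proj",proj(P[n],w(v,(0,.075,.114))),"btn",proj(P[n],w(v,(-.026,.075,.114))))
E
python3 fit.py
```

```text
side green (array([283.2857, 196.5714]), 7, [[283, 195, 2, 5, 7]]) red (array([308.6667, 183.1818]), 66, [[304, 177, 10, 12, 66]])
top green (array([nan, nan]), 0, []) red (array([nan, nan]), 0, [])
wrist green (array([318.7481,  69.9037]), 135, [[313, 65, 13, 11, 135]]) red (array([340.2286, 144.1333]), 630, [[322, 131, 15, 27, 333], [345, 132, 15, 26, 297]])fit.py:10: RuntimeWarning: Mean of empty slice.
  ys,xs=np.nonzero(k); return np.array([xs.mean(),ys.mean()]),len(xs),st[1:,:].tolist()
  ret = ret.dtype.type(ret / rcount)
Traceback (most recent call last):
  File "fit.py", line 26, in <module>
    r=least_squares(res,[.555,-.115,.04,-.7,.5,-.065],loss="soft_l1"); v=r.x
ValueError: Residuals are not finite in the initial point.
```

```bash
sed -i '/^P=/a for n in ("side","top"): P[n]["frame"]=cv2.imread(f"pics/{n}0.png")' fit.py; python3 fit.py
```

```text
side green (array([283.3333, 196.1667]), 6, [[283, 195, 2, 4, 6]]) red (array([308.6567, 183.1493]), 67, [[304, 177, 10, 12, 67]])
top green (array([315.5, 202.5]), 8, [[314, 202, 4, 2, 8]]) red (array([324.4737, 225.0702]), 57, [[327, 221, 4, 9, 27], [319, 222, 4, 8, 30]])
wrist green (array([318.7481,  69.9037]), 135, [[313, 65, 13, 11, 135]]) red (array([340.1909, 144.1498]), 634, [[322, 131, 15, 27, 336], [345, 132, 15, 26, 298]])
pose [ 0.5396 -0.1144] yaw deg 4.9002543032838535 theta -0.536873610379088 tab 0.4775830239763495 ty -0.06893627918008083
[[-0.7244 -0.1046]
 [-0.4479 -0.1822]
 [-0.1819  1.9777]
 [-0.2992  1.759 ]
 [ 0.2167 -0.1526]
 [-0.1481 -0.2444]
 [ 0.028  -0.8672]
 [ 0.8085  1.716 ]]
grip [ 0.5057 -0.1976  0.1107] target [ 0.5831 -0.1909  0.113 ] hinge [ 0.5465 -0.1941  0.042 ] head [ 0.5332 -0.0396  0.114 ]
side head proj [266.2397 213.0684] btn [278.4852 215.5433]
top head proj [251.7753 214.1298] btn [252.7552 225.932 ]
wrist head proj [124.733   95.5486] btn [130.645  132.5383]
```

```bash
python3 - <<'E'
s=open("fit.py").read()
s=s.replace("def w(b,q)","""TC=[((234,193.2),(.055,.13,.025)),((339.2,188.8),(.055,-.13,.025)),((342,232),(-.055,-.13,.025)),((236.8,236.4),(-.055,.13,.025))]
OB={"side":(265,200,285,230),"wrist":(90,95,170,130)}
ob={n:blob(P[n],[(5,18)],b,150) for n,b in OB.items()}; print(ob)
HG={"side":(263.3,214),"top":(256.4,208.5),"wrist":(123.3,78.4)}
def w(b,q)""")
s=s.replace("    return np.array(out)","""    for px,q in TC: out+=list(.7*(proj(P["top"],w(v,q))-px))
    for n in HG: out+=list(.4*(proj(P[n],w(v,(0,.075,.114)))-HG[n]))
    out+=list(.7*(proj(P["side"],w(v,(-.026,.075,.114)))-ob["side"][0]))
    out+=[.7*(proj(P["wrist"],w(v,(-.0245,.075,.130)))-ob["wrist"][0])[1]]*2
    return np.array(out)""")
open("fit.py","w").write(s)
E
python3 fit.py
```

```text
side green (array([283.3333, 196.1667]), 6, [[283, 195, 2, 4, 6]]) red (array([308.6567, 183.1493]), 67, [[304, 177, 10, 12, 67]])
top green (array([315.5, 202.5]), 8, [[314, 202, 4, 2, 8]]) red (array([324.4737, 225.0702]), 57, [[327, 221, 4, 9, 27], [319, 222, 4, 8, 30]])
wrist green (array([318.7481,  69.9037]), 135, [[313, 65, 13, 11, 135]]) red (array([340.2302, 144.1095]), 630, [[322, 131, 15, 27, 333], [345, 132, 15, 26, 297]])
{'side': (array([272.4643, 212.7054]), 112, [[269, 204, 9, 20, 112]]), 'wrist': (array([128.5657, 114.8486]), 350, [[103, 111, 53, 8, 350]])}
pose [ 0.547  -0.1164] yaw deg 1.7000331522549896 theta -0.5748521239786097 tab 0.35879251670434836 ty -0.06545885692828704
[[-0.7162 -0.9062]
 [-0.589   0.7093]
 [-0.2923  1.9098]
 [-0.3394  1.7201]
 [ 0.1268 -0.1827]
 [-0.3856 -0.6804]
 [ 4.2942 -0.8857]
 [ 0.3889  1.7485]
 [-0.9137 -0.8863]
 [ 0.5094 -0.771 ]
 [ 0.3571  0.8434]
 [-2.2256  0.5745]
 [-0.7349 -1.0756]
 [-1.5176  0.1559]
 [ 1.0783  0.0561]
 [ 0.6063  0.9913]
 [ 0.1896  0.1896]]
grip [ 0.5059 -0.1976  0.1091] target [ 0.5775 -0.1955  0.1169] hinge [ 0.5494 -0.1963  0.042 ] head [ 0.5448 -0.0414  0.114 ]
side head proj [261.4628 211.3111] btn [273.3304 214.1215]
top head proj [252.6061 208.8897] btn [252.925  220.6945]
wrist head proj [125.9958  78.5403] btn [129.9559 116.5397]
```

```bash
python3 -m inch '[[0.9,0.9,0,0,55],[1.75,1.87,0,0,50],[1.75,1.87,1,0,50],[1.75,1.87,2,0,50],[1.75,1.87,3,0,50],[1.75,1.87,4,0,50],[1.75,1.87,5,0,50],[1.75,1.87,5.5,0,50],[1.75,1.87,5.5,0,50],[1.75,1.87,5.5,0,50],[1.75,1.87,5.5,0,50]]'
python3 - <<'E'
from h import *
p=shot("wrist"); cv2.imwrite("pics/w2.png",p["frame"])
E
```

```text
time_s: 5.08
eef_pos: [0.5063, -0.1969, 0.2682]
eef_rot: [0.0, 1.0, 0.023, 0.001]
ft_force: [0.7, 1.0, 0.4]
opening: 0.0502
grip_force: 0.0
```

View pics/w2.png

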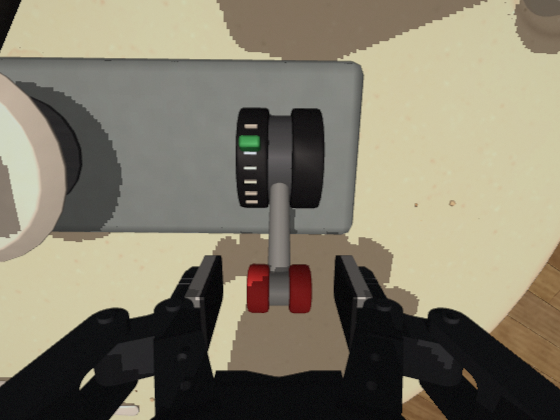

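The red grip is at (279,288), centred between the fingers at columns 213 and 343. The tab is at (249,142) and the drum spans rows 108–207. Closing now, and computing the tab angle from this view.

```bash
python3 - <<'E'
from h import *
from scipy.optimize import brentq
p=shot("wrist")
for row in (157.5,): H=at_z(p,(285,row),.042)
print("hinge from drum",H,"slab x-mid",at_z(p,(300,(61+233)/2),.025))
f=cv2.cvtColor(p["frame"],cv2.COLOR_BGR2HSV); m=cv2.inRange(f,(45,100,40),(80,255,255)); ys,xs=np.nonzero(m); print(xs.mean(),ys.mean(),ys.min(),ys.max())
for hx in (H[0],.5494):
  for r in (.033,.036):
    for row in (ys.mean(),ys.min(),ys.max()):
        o,d=ray(p,(xs.mean(),row))
        g=lambda t:(o[0]+t*d[0]-hx)**2+(o[2]+t*d[2]-.042)**2-r*r
        t0=((hx-o[0])*d[0]+(.042-o[2])*d[2])/(d[0]**2+d[2]**2)
        t=brentq(g,0,t0); X=o+t*d; print(round(hx,4),r,round(row,1),X,"ang",np.arctan2(X[0]-hx,X[2]-.042))
E
python3 -m inch '[[0,0,0,0,35],[0,0,0,0,22],[0,0,0,0,15],[0,0,0,0,15],[0,0,0,0,15],[0,0,0,0,15]]'
```

```text
hinge from drum [ 0.55006659 -0.19972236  0.042     ] slab x-mid [ 0.55437227 -0.20899632  0.025     ]
249.14285714285714 142.51975683890578 135 151
0.5501 0.033 142.5 [ 0.56094335 -0.18169675  0.073156  ] ang 0.3358784610684669
0.5501 0.033 135 [ 0.56429292 -0.18151476  0.07177602] ang 0.4457124455848023
0.5501 0.033 151 [ 0.55712148 -0.18186477  0.07423707] ang 0.2154473236890241
0.5501 0.036 142.5 [ 0.56127747 -0.18193497  0.07620988] ang 0.31667991804982326
0.5501 0.036 135 [ 0.56457275 -0.18176362  0.07494801] ang 0.4147363607656434
0.5501 0.036 151 [ 0.55752006 -0.18209592  0.07721996] ang 0.2085492297950505
0.5494 0.033 142.5 [ 0.56091804 -0.18167871  0.07292466] ang 0.35653745500827405
0.5494 0.033 135 [ 0.56426524 -0.18149014  0.07146226] ang 0.46728263434006534
0.5494 0.033 151 [ 0.55710166 -0.18185327  0.0740887 ] ang 0.23555582665121913
0.5494 0.036 142.5 [ 0.56125369 -0.18191801  0.0759925 ] ang 0.3355294661676919
0.5494 0.036 135 [ 0.56454719 -0.18174088  0.07465827] ang 0.43427760995650955
0.5494 0.036 151 [ 0.55750092 -0.18208482  0.0770767 ] ang 0.2269692730163486
time_s: 5.68
eef_pos: [0.5059, -0.1971, 0.2677]
eef_rot: [0.0, 1.0, 0.023, 0.0]
ft_force: [-3.1, -2.2, 6.5]
opening: 0.0248
grip_force: 58.8
```

```bash
python3 -m inch '[[0.25,0,-0.15,0,15],[0.51,0,-0.27,0,15],[0.79,0.01,-0.37,0,15],[1.07,0.01,-0.45,0,15],[1.35,0.02,-0.5,0,15],[1.64,0.02,-0.52,0,15],[1.94,0.03,-0.52,0,15],[2.22,0.03,-0.49,0,15],[2.51,0.04,-0.43,0,15],[2.79,0.04,-0.35,0,15],[2.79,0.04,-0.35,0,15],[2.79,0.04,-0.35,0,15],[2.79,0.04,-0.35,0,15]]'
python3 -m inch '[[0,0,0,0,25],[0,0,0,0,35],[0,0,0,0,45],[0,0,0,0,50],[0,0,0,0,50],[0,0,0,0,50]]'
python3 - <<'E'
from h import *
p=shot("wrist"); cv2.imwrite("pics/w3.png",p["frame"])
E
```

```text
time_s: 6.77
eef_pos: [0.5764, -0.1946, 0.2765]
eef_rot: [0.0, 1.0, 0.023, 0.001]
ft_force: [3.5, -1.1, 5.4]
opening: 0.0247
grip_force: 59.5
time_s: 7.27
eef_pos: [0.5758, -0.1945, 0.2759]
eef_rot: [-0.0, 1.0, 0.023, -0.0]
ft_force: [-0.4, -0.2, -0.4]
opening: 0.0495
grip_force: 0.0
```

View pics/w3.png

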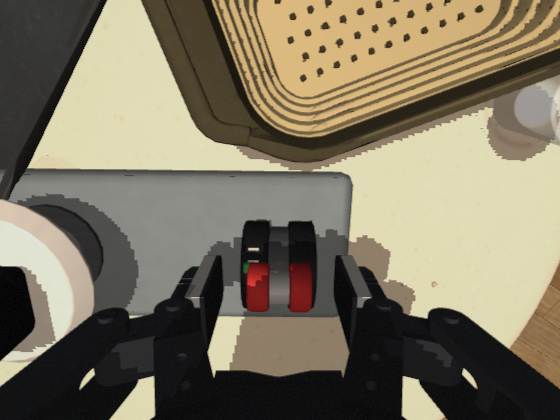

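The lever is released, and the tab just peeks out beside and below the grip at (246,267). I'll lift and step back for a clear view of the lever, tab and head together.

```bash
python3 -m inch '[[0,0,-1,0,50],[0,0,-2,0,50],[0,0,-3,0,60],[-1,-0.4,-4,0,70],[-2,-0.9,-5,0,80],[-3,-1.3,-5,0,85],[-3.9,-1.8,-5,0,85],[-3.9,-1.8,-5,0,85],[-3.9,-1.8,-5,0,85],[-3.9,-1.8,-5,0,85]]'
cat > ang.py <<'E'
from h import *
from scipy.optimize import brentq
import sys
np.set_printoptions(precision=4,suppress=True)
p=shot("wrist"); cv2.imwrite(f"pics/{sys.argv[1]}.png",p["frame"])
f=cv2.cvtColor(p["frame"],cv2.COLOR_BGR2HSV)
def cyl(px,hx,r):
    o,d=ray(p,px); t0=((hx-o[0])*d[0]+(.042-o[2])*d[2])/(d[0]**2+d[2]**2)
    X=o+brentq(lambda t:(o[0]+t*d[0]-hx)**2+(o[2]+t*d[2]-.042)**2-r*r,0,t0)*d; return X,np.arctan2(X[0]-hx,X[2]-.042)
for nm,hs,rs in (("green",[(45,80)],(.033,.036)),("red",[(0,6),(174,180)],(.080,.085))):
    m=sum(cv2.inRange(f,(a,110,40),(b,255,255)) for a,b in hs); m[:, :200]=0; ys,xs=np.nonzero(m)
    print(nm,len(xs),xs.mean(),ys.mean(),ys.min(),ys.max(),xs.min(),xs.max())
    for hx in (.549,.551):
        for r in rs: print(hx,r,*cyl((xs.mean(),ys.mean()),hx,r))
for l in("head_grip","button_face","tab_tip","lever_grip","lever_hinge"):
    r=env.landmark_of(l,p); 
    if r: print(l,r[0]["at"],r[0]["p"])
E
python3 ang.py w4
```

```text
time_s: 8.15
eef_pos: [0.4768, -0.1542, 0.401]
eef_rot: [0.0, 1.0, 0.023, 0.0]
ft_force: [1.0, 0.5, 0.4]
opening: 0.0846
grip_force: 0.0
green 131 314.8320610687023 91.01526717557252 86 96 309 321
0.549 0.033 [ 0.5606 -0.1813  0.0729] 0.36025525778233186
0.549 0.036 [ 0.5605 -0.181   0.0761] 0.3254406730076032
0.551 0.033 [ 0.5606 -0.1813  0.0736] 0.2953899687410233
0.551 0.036 [ 0.5605 -0.1809  0.0767] 0.2666681576804154
red 862 344.2320185614849 66.68677494199535 51 82 324 365
0.549 0.08 [ 0.5755 -0.1957  0.1175] 0.33782895428481624
0.549 0.085 [ 0.5749 -0.1948  0.1229] 0.3102238312433511
0.551 0.08 [ 0.5754 -0.1956  0.1182] 0.31050161822629063
0.551 0.085 [ 0.5749 -0.1946  0.1236] 0.2848037457825419
head_grip [121.4, 105.7] 0.7
button_face [129.1, 144.8] 0.74
tab_tip [314.6, 89.6] 0.56
lever_grip [344.8, 68.0] 0.64
lever_hinge [325.6, 108.9] 0.62
```

View pics/w4.png

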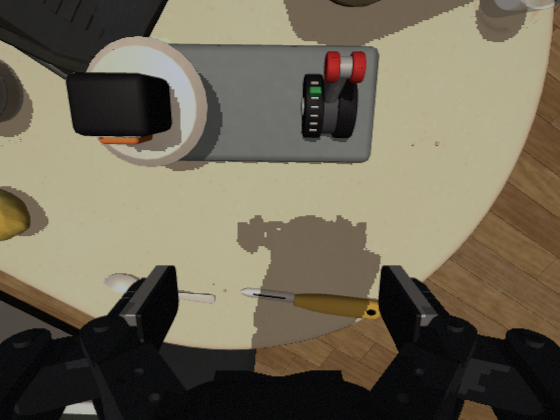

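The red grip at (345,67) and green tab at (315,91) back-project to lever ≈ 0.32 rad and tab ≈ 0.33 rad, so they are aligned. Next I go to the head: turn about 91° and hover just above the grip.

```bash
python3 -m inch '[[0.2,-0.4,0,1.3,85],[0.5,-0.8,0,2.6,85],[0.7,-1.1,0,3.9,85],[0.9,-1.4,0,5.2,85],[1.2,-1.8,0,6.5,85],[1.4,-2.1,0,7.8,85],[1.6,-2.5,0,9.1,85],[1.9,-2.8,0,10.4,85],[2.1,-3.2,0,11.7,85],[2.3,-3.5,0,13,85],[2.6,-3.9,0,14.3,85],[2.8,-4.2,0,15.6,85],[2.93,-4.38,0,16.9,85],[2.93,-4.38,0.6,18.16,85],[2.93,-4.38,1.6,18.16,85],[2.93,-4.38,2.6,18.16,85],[2.93,-4.38,2.6,18.16,85],[2.93,-4.38,2.6,18.16,85]]'
python3 - <<'E'
from h import *
np.set_printoptions(precision=4,suppress=True)
print(T_tool(env.read_state()))
p=shot("wrist"); cv2.imwrite("pics/w5.png",p["frame"]); 
for X in ((.5448,-.0414,.143),(.5448-.026,-.0422,.130)): print(proj(p,X))
E
```

```text
time_s: 9.95
eef_pos: [0.5446, -0.0415, 0.3359]
eef_rot: [0.001, 0.718, -0.696, -0.001]
ft_force: [-0.5, -0.3, 0.1]
opening: 0.0851
grip_force: 0.0
[[ 0.0317 -0.9995 -0.0015  0.5446]
 [-0.9995 -0.0317 -0.     -0.0415]
 [-0.      0.0015 -1.      0.3359]
 [ 0.      0.      0.      1.    ]]
[276.1489 254.8064]
[323.8366 244.772 ]
```

View pics/w5.png

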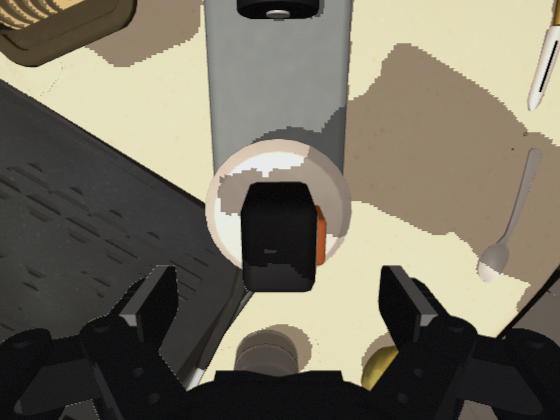

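The block top is centred at column 279 and the fingers are symmetric about 279. Descending with the opening reduced.

```bash
python3 -m inch '[[0,0,0,0,68],[0,0,0.4,0,68],[0,0,0.9,0,68],[0,0,1.4,0,68],[0,0,1.9,0,68],[0,0,2.3,0,68],[0,0,2.55,0,68],[0,0,2.55,0,68],[0,0,2.55,0,68]]'
python3 -m inch '[[0,0,0,0,58],[0,0,0,0,50],[0,0,0,0,44],[0,0,0,0,38],[0,0,0,0,30],[0,0,0,0,30],[0,0,0,0,30],[0,0,0,0,30]]'
```

```text
time_s: 10.75
eef_pos: [0.5446, -0.0414, 0.2724]
eef_rot: [-0.0, 0.718, -0.696, 0.0]
ft_force: [-0.0, 0.0, 0.3]
opening: 0.0682
grip_force: 0.0
time_s: 11.42
eef_pos: [0.5443, -0.0414, 0.2726]
eef_rot: [0.0, 0.718, -0.696, -0.0]
ft_force: [-5.6, 0.1, 8.5]
opening: 0.0392
grip_force: 59.2
```

```bash
python3 -m inch '[[0,0,-0.1,0,30],[0,0,-0.3,0,30],[0,0,-0.6,0,30],[0,0,-0.9,0,30],[0,0,-1.2,0,30],[0,0,-1.5,0,30],[0,0,-1.8,0,30],[0,0,-2.1,0,30],[0,0,-2.4,0,30],[0,0,-2.6,0,30],[0,0,-2.7,0,30],[0,0,-2.8,0,30],[0,0,-2.9,0,30],[0,0,-3,0,30],[0,0,-3,0,30]]'
python3 -m inch '[[0,0,-0.3,0,30],[0,0,-0.6,0,30],[0,0,-0.9,0,30],[0,0,-1.2,0,30],[0,0,-1.5,0,30],[0,0,-1.8,0,30],[0,0,-2.1,0,30],[0,0,-2.3,0,30],[0,0,-2.4,0,30],[0,0,-2.5,0,30],[0,0,-2.55,0,30],[0,0,-2.55,0,30],[0,0,-2.55,0,30]]'
```

```text
time_s: 12.67
eef_pos: [0.5444, -0.0413, 0.3478]
eef_rot: [-0.0, 0.718, -0.696, -0.0]
ft_force: [-6.4, -0.2, -3.4]
opening: 0.0393
grip_force: 61.7
time_s: 13.75
eef_pos: [0.5443, -0.0414, 0.412]
eef_rot: [-0.0, 0.718, -0.696, -0.0]
ft_force: [-6.9, -0.1, -3.4]
opening: 0.0392
grip_force: 62.7
```

```bash
python3 -m inch '[[0,0,-0.05,0,30],[0,0,-0.08,0,30],[0,0,-0.08,0,30],[0,0,-0.08,0,30],[0,0,-0.08,0,30]]'
python3 - <<'E'
from h import *
a=env.camera("side"); w=env.camera("wrist")
cv2.imwrite("pics/end.png",cv2.resize(np.hstack([a["frame"],w["frame"]]),(800,300)))
E
```

```text
time_s: 14.17
eef_pos: [0.5444, -0.0413, 0.413]
eef_rot: [0.0, 0.718, -0.696, -0.0]
ft_force: [-4.6, -0.5, -15.4]
opening: 0.0392
grip_force: 65.3
```

View pics/end.png

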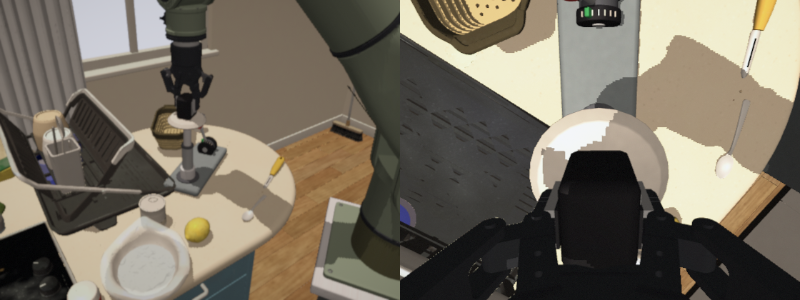

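The side view shows the mast fully out at about (188,150) with the head held between the fingers. The force jumped to -15 N at the second stop, and the lemon and tin haven't moved. Handing in.

```bash
python3 -c "
from station import env
print(env.job_done())"
```

```text
the job is handed in; nothing more can be done
None
```

I handed the job in with the dimmer lever set to within about 0.05 rad of the green tab by camera measurement and let go; the head is held at the second stop, button squeezed in and mast fully out, but no verdict came back.

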